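Clamp the probe rod in the gauge cradle

ROBOT

A 6-joint arm with a two-finger parallel gripper is mounted at the origin on the work surface. World frame = base frame: x ahead of the robot, y to its left, z up, the work surface at z = 0. Lengths are in m, angles in rad, forces in N, time in s.
With the tool pointing down it reaches from about 0.3 to 0.775 m from the base axis. Payload 14.6 kg.
Tool frame: the origin (TCP) lies between the finger pads; the fingertips stand 25 mm ahead of it and the grasp point (between the pads) lies 6 mm ahead of it (env.tcp_to_tips is the distance from the TCP to the fingertips, in m); z points along the fingers, y is the direction in which the jaws open and shut (so a half turn about z gives the same grasp; the last joint's range is limited). The gripper opens to 94 mm and grips with 3 to 60 N. Pads are 16 mm wide; open, the fingers measure 119 mm over their backs; the gripper's body (75 mm by 177 mm) begins 78 mm behind the grasp point.
Start: joints at [1.2, 0.3, 1.521, -0, 1.321, -0.067], TCP at [0.165, 0.525, 0.23] pointing down, gripper open.
Joint ranges: [-3.03, 3.03], [-0.79, 2.21], [0.23, 2.52], [-1.04, 4.18], [0, 3.07], [-2.55, 2.55]. Speed limits (rad/s): [2.22, 2.22, 2.57, 3.14, 3.14, 3.14].

INTERFACE

Orientations are given as [roll, pitch, yaw] about the fixed x, y, z axes, in that order (R = Rz(yaw) Ry(pitch) Rx(roll)).
In Python, from plant import env gives the robot as it stands. The module is installed in compiled form; this text tells all that it offers.
- The arm moves only by the shell command python3 -m creep 'ROWS' [OPENING]. ROWS is JSON, a list of rows, each a list of 4 numbers: the shift along the world's x, y, z in cm, then the turn about the world's z in degrees. A call has exactly 10 rows; each row shifts and turns the commanded pose from where the row before left it; what a row does not reach is not made up. A row lasts 1/8 s, in which the tool goes at most 62.5 mm and 10.7 degrees, less where a joint would pass 70% of its speed; a pose out of reach is approached as far as the arm can. A call is refused whole if a number of a shift passes 6.25 or a number of a turn 10.7, either way. A call with a gripper value outside its range is refused whole. OPENING is the gripper command: -1 is fully open, 1 is shut, values between are in proportion, set as the call begins (- or left out, the last holds). The fingers move at their own pace and stop on an object; the grip force is fixed at half the most. Time passes only in rows, so rows that do not move let the fingers close, or fill a call up. It gives the time, the measured TCP pose, the force and the opening at its end, in the units of the state.
- env.read_state(): the state, without advancing time (a new reading comes with each control period).
- env.read_camera(name): name is "scene" or "top" or "wrist"; returns a dict with "img" (384x512x3 uint8, red, green, blue), "camera_matrix" (3x3 intrinsics, pixels), "D" ([k1, k2, p1, p2, k3] as OpenCV has them; the pictures are not rectified), "extrinsics" (4x4, takes a point from camera to world coordinates); the wrist camera has in their place "hand_eye" (4x4, takes a point from camera to tool coordinates, whose origin is the TCP and whose axes are the flange's). Camera axes: x right, y down, z forward; pixel columns grow to the right and rows downward; lengths in m; the calibration is good to about 2 mm. A picture is of the moment at which its call begins: read the wrist's pose just before it. There is no depth.
- env.hand_in(): hands the job in, once; it reports no verdict.
Trained networks look in a picture, given as the dict that the camera call returned (one of the last four; its "shot" number tells which), for a name from the list of things; names that differ only in an ending like _2 or _b are one class to them, and where a whole thing is asked for, a point or a joint stands for the part that bears it (a point fixed in the world has none). Each returns a list of dicts, best first, with "conf" (0 to 1); they miss things now and then, are a little off and sometimes report something else, mostly with a low value. They report only what shows in the picture. A call takes as long as a camera call. They do not tell look-alikes from the thing itself.
- env.spot_in(picture, label): "bbox" ([left, top, width, height] in pixels, round what is visible of it).
- env.spot_point(picture, label): "at" ([column, row] in pixels: a listed point, or the origin of a listed thing).
The state is a dict: "t": time; "qpos": joint angles; "joint_velocities": joint speeds; "joint_efforts": joint torques, N m; "eef_pos": TCP position; "tool_rot": TCP orientation; "contact_force": force on the tool from outside, world axes, zero at the start; "torque": the same for the moment, N m; "width": opening from 0.0 (shut) to 1.0 (fully open).
Only numpy, scipy, OpenCV 4.12 (cv2) and the standard library are available. Lean on these libraries where they do the work, as an engineer would, in place of code of your own. Each camera call takes 0.05 s, during which the arm holds its last target. There are 200 camera calls.

TASK

Set the fat silver probe rod up for checking: press down the tail tray of the cradle's sprung clamp bar so that its nose lifts, and turn the bar well aside, to about its far stop. Lay the rod in the two V saddles and let go of it, centred on them with its thin stylus pointing to the anvil block; then press the tail again, turn the bar fully back to its stop and let the nose come down on the rod so that it is clamped. Do not knock away the thin drift, the glass insulator or the wrench.

Things in the scene. Friction and masses are not known exactly. Their poses are not given: they have to be found in the camera images.
- cradle_axis (a point): The gauge cradle, a fixed dark steel base plate (185 x 270 x 10 mm) with two V saddles, an anvil block and a post with a clamp bar. This point is the middle of where the rod's axis must lie, half-way between the saddles, 55 mm above the table. Axes: y along the rod, to the anvil; x level, to the post. Unlifted, nothing of the cradle is higher than 90 mm.
- saddle (a point): The steel V saddle on the anvil side, at the rod's axis: 50 mm from cradle_axis along its +y; its twin is 50 mm the other way. Each is 16 mm thick along the rod and 54 mm wide, horns 59 mm above the table. Between the two there is 84 mm of free length along the rod and 45 mm of free depth below the axis.
- anvil (a point): Brass button on the upright anvil block (24 mm wide, 72 mm high) at the end of the cradle, at the height of the rod's axis, 154 mm from cradle_axis along its +y. The stylus points to it, without need to touch it.
- cradle_post (a point): The pivot of the clamp bar on its post, 95 mm from cradle_axis along its +x, 66 mm above the table, axes as cradle_axis. The steel bar (18 mm wide, 10 mm thick) rocks here about a level pin and turns about the vertical. Its nose reaches 107 mm one way, its tail with the tray 97 mm the other way.
- rocker (a joint): Rocking of the clamp bar, rad: 0 = nose down, bar level (empty cradle); 0.5 = nose highest, tail lowest; about 0.19 with the nose on the rod. A spring pushes the nose down: pressing the tail tray takes 7 N at 0 and 10 N at 0.5. Unlifted, the nose is caught by the anvil-side saddle (at swivel 0.38 going out, 0.8 coming back); at 0.3 and more it passes over saddles and rod.
- swivel (a joint): Turning of the clamp bar about its post, rad: 0 = its stop, nose over the rod (tail to cradle +x); grows clockwise seen from above, nose to cradle +y (anvil side), tail to cradle -y, up to a stop at 1.4. It stays where it is left (light friction, under 1 N at the tail). Starts between 0 and 0.25.
- tail_tray (a point): Square steel tray on the tail of the clamp bar, to press with closed fingertips and push sideways by its rims. This point: middle of its floor, 70 mm from the pivot; 71 mm above the table when the bar is level, about 27 mm lower when rocked 0.4 rad. Inside 46 mm along the bar by 45 mm; rims 12 mm high above the floor, 4 mm thick. x outward along the tail, z up from the floor.
- probe_mid (a point): The silver probe rod: round aluminium barrel, 26 mm in diameter, 160 mm long, with a thin steel stylus (8 x 45 mm) out of one end; about 0.22 kg. This point: middle of the barrel, on its axis; x along the rod to the stylus. It starts level in one of two black rests, axis 40 mm above the table, with 90 mm free between the rest's two V supports and 32 mm free below the axis there.
- nose_pad (a point): Underside of the black rubber pad (18 x 18 mm) at the nose of the clamp bar, 95 mm from the pivot; 50 mm above the table when the bar is level. It comes down on top of the rod. Axes: x from nose to tail.
- probe_tip (a point): Tip of the stylus of the probe rod, 125 mm from probe_mid.
- drift: Plain round steel drift, 16 mm in diameter, 170 mm long, lying in the other black rest; origin at its middle. Leave alone.
- insulator: Stubby green glass insulator, 60 mm in diameter, 66 mm high, standing; origin at its underside. Leave alone.
- wrench: Steel wrench, 180 mm, lying on the table. Leave alone.
Mind the look-alikes: they are no part of the job. There is more than one size of the part that bears probe_mid; the job needs the largest.

How it is judged:
On the way, in this order (a step that is already met when the one before it is completed fails the run):
1. the nose of the clamp bar is lifted (value of joint rocker above 0.25 rad), for 0.1 s.
2. the bar is turned well aside (value of joint swivel above 0.9 rad), for 0.1 s.
3. with the bar still aside, the probe rod lies released in both saddles, stylus to the anvil (x of probe_mid in the frame of cradle_axis between -0.006 and 0.006 m and y of probe_mid in the frame of cradle_axis between -0.02 and 0.02 m and z of probe_mid in the frame of cradle_axis between -0.006 and 0.006 m and angle between the x axis of probe_mid and the y axis of cradle_axis, either way round below 0.07 rad and y of probe_tip in the frame of cradle_axis above 0.09 m and contact force between the fingers and probe below 0.3 N and value of joint swivel above 0.8 rad), for 0.2 s.
4. the bar is turned back over the rod (value of joint swivel below 0.12 rad), for 0.1 s.
At the end, for the whole second after the job is handed in: The probe rod rests released in both saddles (barrel middle within 6 mm of the axis and 20 mm along it, parallel within 0.07 rad, stylus to the anvil); the bar is within 0.12 rad of its stop, its nose pressing on the rod with over 2 N. Drift, insulator and wrench not moved over 30 mm (x of probe_mid in the frame of cradle_axis between -0.006 and 0.006 m and y of probe_mid in the frame of cradle_axis between -0.02 and 0.02 m and z of probe_mid in the frame of cradle_axis between -0.006 and 0.006 m and angle between the x axis of probe_mid and the y axis of cradle_axis, either way round below 0.07 rad and y of probe_tip in the frame of cradle_axis above 0.09 m and contact force between the fingers and probe below 0.3 N and value of joint swivel below 0.12 rad and value of joint rocker between 0.12 and 0.26 rad and contact force between rocker and probe above 2 N and linear speed of probe below 0.02 m/s and velocity of joint rocker between -0.1 and 0.1 rad/s); the robot touches nothing.
It fails at once if the drift, the insulator or the wrench is knocked more than 30 mm from its place (distance of any of drift, insulator, wrench from where it was at the start of the episode above 0.03 m).
It also fails if it takes over 72 s, if anything falls off the work surface, if the arm or the gripper's body presses on something with over 40 N, if the wrist force passes 120 N, or if a joint passes its speed limit or range.

## Working session

There is one attempt and no reset: what is moved stays moved. The work goes in short steps, Python scripts to look and compute and a shell command to move; the robot and the scene stay as the last step left them, time stands still between calls to the robot, and variables do not carry over. Pictures are saved under pics/ and viewed, on a budget of 10 in all, crops included, one or two more only if the job needs it, and the job is handed in when it is done.

```bash
mkdir -p pics
cat > h.py <<'E'
import numpy as np, cv2
from plant import env
def ray(p,px,T):
    u=cv2.undistortPoints(np.array([[px]],float),np.array(p["camera_matrix"]),np.array(p["D"]))[0,0]
    T=np.array(T); d=T[:3,:3]@np.array([u[0],u[1],1.]); return T[:3,3],d
def atz(p,px,z,T=None):
    o,d=ray(p,px,p["extrinsics"] if T is None else T); return o+d*(z-o[2])/d[2]
def proj(p,X,T=None):
    T=np.linalg.inv(np.array(p["extrinsics"] if T is None else T))
    return cv2.projectPoints(np.array(X,float).reshape(-1,3),cv2.Rodrigues(T[:3,:3])[0],T[:3,3],np.array(p["camera_matrix"]),np.array(p["D"]))[0].reshape(-1,2)
def wristT(s,p):
    from scipy.spatial.transform import Rotation as R
    M=np.eye(4); M[:3,:3]=R.from_euler('xyz',s["tool_rot"]).as_matrix(); M[:3,3]=s["eef_pos"]
    return M@np.array(p["hand_eye"])
def save(p,n,crop=None,k=1):
    im=p["img"][:,:,::-1]
    if crop: im=im[crop[1]:crop[3],crop[0]:crop[2]]
    cv2.imwrite("pics/"+n,cv2.resize(im,None,fx=k,fy=k,interpolation=cv2.INTER_CUBIC))
E
python3 - <<'E'
from h import *
s=env.read_state(); print({k:np.round(v,3).tolist() for k,v in s.items()}, env.tcp_to_tips)
Z=dict(cradle_axis=.055,saddle=.055,anvil=.055,cradle_post=.066,tail_tray=.071,probe_mid=.04,nose_pad=.05,probe_tip=.04,drift=.04,insulator=0,wrench=0)
for c in ["top","scene"]:
    p=env.read_camera(c); save(p,c+"0.png",k=1.5)
    for n,z in Z.items():
        for r in env.spot_point(p,n)[:3]: print(c,n,round(r["conf"],2),np.round(r["at"],0),np.round(atz(p,r["at"],z),3))
E
```

```text
{'t': 0.0, 'qpos': [1.2, 0.3, 1.522, -0.0, 1.321, -0.067], 'joint_velocities': [-0.0, -0.0, -0.001, 0.0, -0.0, -0.002], 'joint_efforts': [-0.003, -53.18, -35.275, 0.071, 0.024, -0.0], 'eef_pos': [0.164, 0.525, 0.23], 'tool_rot': [-3.14, -0.0, 2.838], 'contact_force': [0.142, -0.769, 0.03], 'torque': [0.01, 0.006, 0.002], 'width': 1.005} 0.025
top cradle_axis 0.78 [192. 185.] [0.499 0.122 0.055]
top saddle 0.86 [175. 184.] [0.503 0.177 0.055]
top anvil 0.91 [139. 187.] [0.492 0.29  0.055]
top cradle_post 0.92 [192. 158.] [0.585 0.121 0.066]
top tail_tray 0.92 [194. 138.] [0.648 0.113 0.071]
top probe_mid 0.82 [320. 146.] [ 0.633 -0.302  0.04 ]
top probe_mid 0.69 [342. 257.] [ 0.265 -0.36   0.04 ]
top probe_mid 0.54 [382. 156.] [ 0.595 -0.509  0.04 ]
top nose_pad 0.58 [185. 188.] [0.489 0.143 0.05 ]
top probe_tip 0.94 [284. 147.] [ 0.628 -0.181  0.04 ]
top probe_tip 0.72 [328. 206.] [ 0.431 -0.321  0.04 ]
top probe_tip 0.6 [363. 143.] [ 0.641 -0.446  0.04 ]
top insulator 0.8 [250. 203.] [ 0.444 -0.068  0.   ]
top insulator 0.46 [142. 186.] [0.505 0.295 0.   ]
top wrench 0.75 [103. 190.
[... 439 characters left out ...]
ne tail_tray 0.35 [275. 237.] [0.52  0.146 0.071]
scene probe_mid 0.62 [148. 162.] [ 0.62  -0.477  0.04 ]
scene probe_mid 0.5 [166. 188.] [ 0.638 -0.283  0.04 ]
scene probe_mid 0.49 [240. 153.] [ 0.307 -0.318  0.04 ]
scene nose_pad 0.6 [282. 237.] [0.489 0.144 0.05 ]
scene nose_pad 0.36 [253. 206.] [ 0.471 -0.018  0.05 ]
scene probe_tip 0.57 [185. 202.] [ 0.624 -0.177  0.04 ]
scene probe_tip 0.55 [142. 176.] [ 0.678 -0.401  0.04 ]
scene probe_tip 0.5 [239. 142.] [ 0.258 -0.395  0.04 ]
scene drift 0.48 [209. 166.] [ 0.451 -0.316  0.04 ]
scene insulator 0.73 [251. 245.] [0.549 0.075 0.   ]
scene insulator 0.68 [251. 205.] [ 0.435 -0.074  0.   ]
scene wrench 0.71 [351. 313.] [0.496 0.412 0.   ]
```

View pics/top0.png

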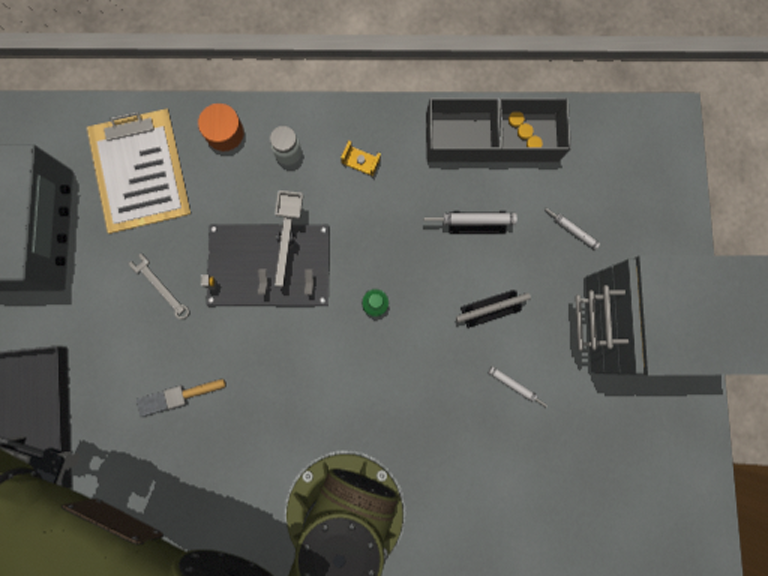

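The fat rod in the black rest is at top-view pixel (320,148), with its stylus to the left (+y, towards the anvil). The look-alikes are small rods lying on the table at (382,153) and (345,257). The thin rod at (328,206) is the drift. I'll confirm with one crop and move over the cradle.

```bash
python3 -m creep '[[3.9,-4.05,1,-7.3],[3.9,-4.05,1,-7.3],[3.9,-4.05,1,-7.3],[3.9,-4.05,1,-7.3],[3.9,-4.05,1,-7.3],[3.9,-4.05,0.5,-7.3],[3.9,-4.05,0.5,-7.3],[3.9,-4.05,0.5,-7.3],[3.9,-4.05,0.5,-7.3],[3.9,-4.05,0,-7.3]]' 1
python3 - <<'E'
from h import *
s=env.read_state();p=env.read_camera("wrist");T=wristT(s,p); print(np.round(s["eef_pos"],3),np.round(s["tool_rot"],3),np.round(T,3).tolist())
Z=dict(cradle_axis=.055,saddle=.055,anvil=.055,cradle_post=.066,tail_tray=.071,nose_pad=.05)
for n,z in Z.items():
    for r in env.spot_point(p,n)[:3]: print(n,round(r["conf"],2),np.round(r["at"],0),np.round(atz(p,r["at"],z,T),4))
q=env.read_camera("top")
a=cv2.resize(q["img"][120:280,270:430],(560,560),interpolation=cv2.INTER_CUBIC)[:,:,::-1]
cv2.imwrite("pics/cand.png",a); save(p,"w1.png",k=1.5)
for r in env.spot_in(q,"probe_mid"): print(np.round(r["bbox"]),r["conf"])
E
```

```text
t: 2.45
eef_pos: [0.5557, 0.1183, 0.301]
tool_rot: [3.141, -0.0, 1.559]
contact_force: [0.0, 0.3, 0.0]
width: 0.011
[0.556 0.118 0.301] [ 3.141 -0.     1.559] [[1.0, -0.012, -0.002, 0.557], [-0.012, -0.966, -0.259, 0.194], [0.001, 0.259, -0.966, 0.456], [0.0, 0.0, 0.0, 1.0]]
cradle_axis 0.88 [212. 162.] [0.4938 0.1263 0.055 ]
cradle_axis 0.71 [204.  28.] [0.4926 0.2837 0.055 ]
saddle 0.66 [208. 121.] [0.4919 0.1782 0.055 ]
anvil 0.73 [201.  32.] [0.4892 0.2802 0.055 ]
anvil 0.19 [341. 168.] [0.6632 0.1154 0.055 ]
cradle_post 0.55 [285. 162.] [0.5882 0.1271 0.066 ]
tail_tray 0.73 [344. 170.] [0.6626 0.1156 0.071 ]
nose_pad 0.61 [208. 152.] [0.4885 0.1387 0.05  ]
[282. 142.  60.   9.] 0.81
[368. 145.  33.  19.] 0.68
[326. 243.  38.  28.] 0.57
```

View pics/cand.png

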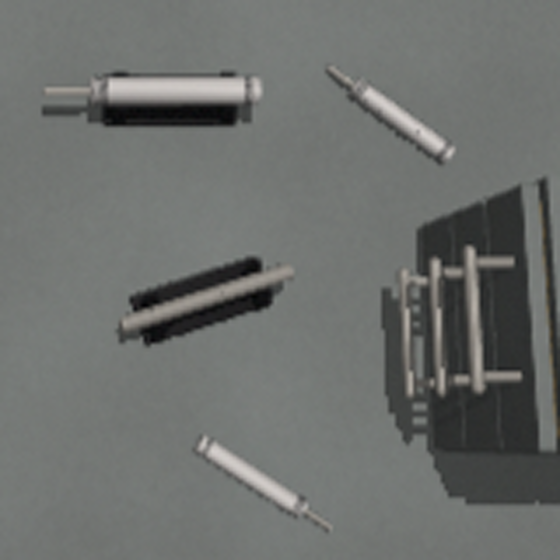

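View pics/w1.png

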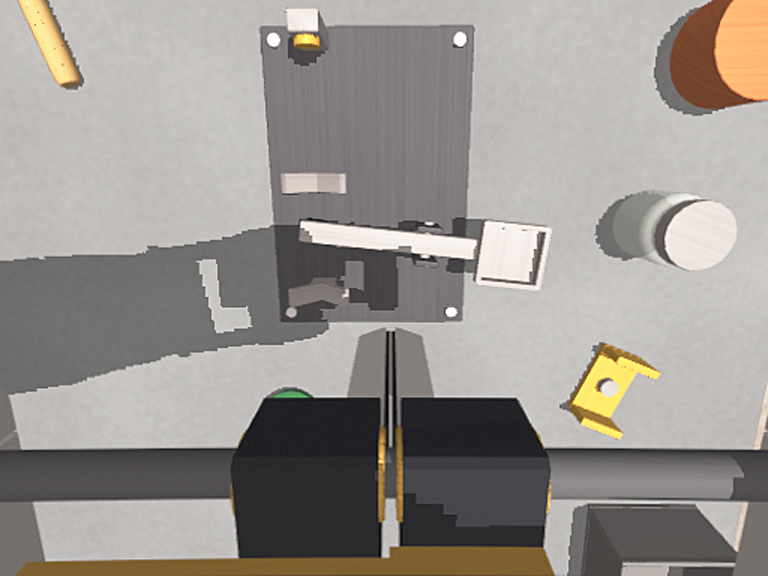

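The crop shows the fat rod at crop (180,92) in its rest: it is the largest, clearly bigger than the two loose rods. The wrist view shows the cradle, with the tail tray at (512,255) and the bar at a small swivel. The plate screws at (273,40), (460,40), (291,312) and (451,312) give the cradle's yaw.

Run:
```python
from h import *
s=env.read_state();p=env.read_camera("wrist");T=wristT(s,p)
P=[atz(p,(a/1.5,b/1.5),.012,T) for a,b in [(273,40),(460,40),(291,312),(451,312)]]
for x in P: print(np.round(x,4))
for i,j in [(2,0),(3,1)]:
    d=P[i]-P[j]; print("yaw",np.arctan2(d[0],-d[1]))
for i,j in [(0,1),(2,3)]:
    d=P[j]-P[i]; print("yaw",np.arctan2(d[1],d[0]))
for n,z in dict(cradle_axis=.055,saddle=.055,cradle_post=.066,tail_tray=.071).items():
    r=env.spot_point(p,n)
    if r: print(n,np.round(atz(p,r[0]["at"],z,T),4))
```

```text
[0.455 0.297 0.012]
[0.6162 0.2963 0.012 ]
[0.4548 0.0505 0.012 ]
[0.6159 0.0495 0.012 ]
yaw -0.0007950502822036221
yaw -0.0013410808846346903
yaw -0.0043841044911443515
yaw -0.005883861781710312
cradle_axis [0.4927 0.1258 0.055 ]
saddle [0.4922 0.1785 0.055 ]
cradle_post [0.5879 0.1213 0.066 ]
tail_tray [0.6584 0.1222 0.071 ]
```

```bash
python3 -m creep '[[2,-0.05,-3,0],[2,-0.05,-3,0],[2,-0.05,-3,0],[2,-0.05,-3,0],[2,-0.1,-3,0],[0,0,-1.5,0],[0,0,-1.5,0],[0,0,-1,0],[0,0,-1,0],[0,0,-0.5,0]]' 1
python3 -m creep '[[0,0,-0.5,0],[0,0,-0.5,0],[0,0,-0.5,0],[0,0,-0.4,0],[0,0,-0.2,0],[0,0,0,0],[0,0,0,0],[0,0,0,0],[0,0,0,0],[0,0,0,0]]'
```

```text
t: 4.4
eef_pos: [0.6545, 0.1169, 0.0954]
tool_rot: [3.141, -0.0, 1.564]
contact_force: [-2.9, -1.1, 7.1]
width: 0.007
t: 5.65
eef_pos: [0.6551, 0.117, 0.0761]
tool_rot: [3.139, -0.0, 1.564]
contact_force: [-2.4, -0.0, 9.0]
width: 0.008
```

```bash
python3 -m creep '[[-0.35,-0.95,-0.4,0],[-0.3,-0.85,0,0],[-0.45,-0.8,0,0],[-0.55,-0.75,0,0],[-0.65,-0.65,0,0],[-0.75,-0.55,0,0],[-0.8,-0.45,0,0],[-0.85,-0.35,0,0],[-0.9,-0.2,0,0],[-0.65,-0.1,0,0]]'
python3 - <<'E'
from h import *
s=env.read_state();p=env.read_camera("wrist");T=wristT(s,p); save(p,"w2.png",k=1.2)
print(np.round(s["eef_pos"],4),np.round(s["contact_force"],1))
for n,z in dict(tail_tray=.045,nose_pad=.09).items():
    for r in env.spot_point(p,n): print(n,r["conf"],np.round(atz(p,r["at"],z,T),4))
E
```

```text
t: 6.9
eef_pos: [0.5942, 0.0597, 0.0729]
tool_rot: [3.134, 0.0, 1.563]
contact_force: [7.2, -3.1, 8.9]
width: 0.007
[0.5942 0.0597 0.0729] [ 7.2 -3.1  8.9]
tail_tray 0.62 [0.6001 0.0612 0.045 ]
```

View pics/w2.png

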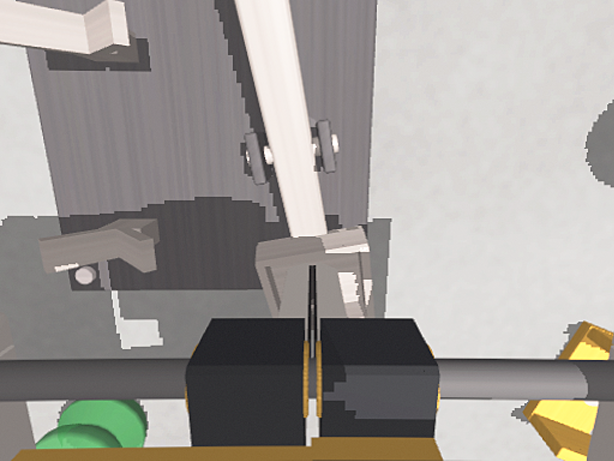

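The bar is at its far stop: the tail is at φ≈1.4, with a side force on the fingers. I'll release it and go to the rod.

```bash
python3 -m creep '[[0.3,0,1.2,0],[0,0,1.8,0],[0,0,3,0],[0,0,4,0],[0.6,-5.6,1.5,0],[0.6,-5.6,1.5,0],[0.6,-5.6,1.5,0],[0.6,-5.6,1.5,0],[0.6,-5.6,1,0],[0.6,-5.6,0,0]]'
python3 -m creep '[[0,-4,0,0],[0,-1.5,0,0],[0,0,0,0],[0,0,0,0],[0,0,0,0],[0,0,0,0],[0,0,0,0],[0,0,0,0],[0,0,0,0],[0,0,0,0]]' -0.2
python3 - <<'E'
from h import *
s=env.read_state();p=env.read_camera("wrist");T=wristT(s,p); save(p,"w3.png",k=1.2)
print(np.round(s["eef_pos"],4),np.round(s["contact_force"],1))
for n,z in dict(probe_mid=.04,probe_tip=.04).items():
    for r in env.spot_point(p,n): print(n,r["conf"],r["at"],np.round(atz(p,r["at"],z,T),4))
for r in env.spot_in(p,"probe_mid"): print(r)
q=env.read_camera("top")
for n,z in dict(tail_tray=.071,nose_pad=.05).items():
    for r in env.spot_point(q,n): print(n,r["conf"],np.round(atz(q,r["at"],z),4))
E
```

```text
t: 8.3
eef_pos: [0.6312, -0.2775, 0.242]
tool_rot: [3.139, 0.001, 1.564]
contact_force: [0.2, -0.2, -0.3]
width: 0.006
t: 9.55
eef_pos: [0.631, -0.3307, 0.2404]
tool_rot: [-3.142, -0.0, 1.564]
contact_force: [-0.3, -0.3, 0.5]
width: 0.603
[ 0.631  -0.3307  0.2404] [-0.3 -0.3  0.5]
probe_mid 0.9 [262.3, 148.8] [ 0.6345 -0.3008  0.04  ]
probe_mid 0.86 [247.2, 306.8] [ 0.6134 -0.5093  0.04  ]
probe_tip 0.83 [260.5, 25.7] [ 0.6334 -0.1738  0.04  ]
probe_tip 0.6 [287.0, 263.3] [ 0.6651 -0.4464  0.04  ]
{'bbox': [252.6, 26.7, 22.4, 191.0], 'conf': 0.95}
{'bbox': [220.3, 262.9, 67.2, 77.6], 'conf': 0.73}
tail_tray 0.67 [0.5999 0.0607 0.071 ]
nose_pad 0.78 [0.5725 0.2249 0.05  ]
```

View pics/w3.png

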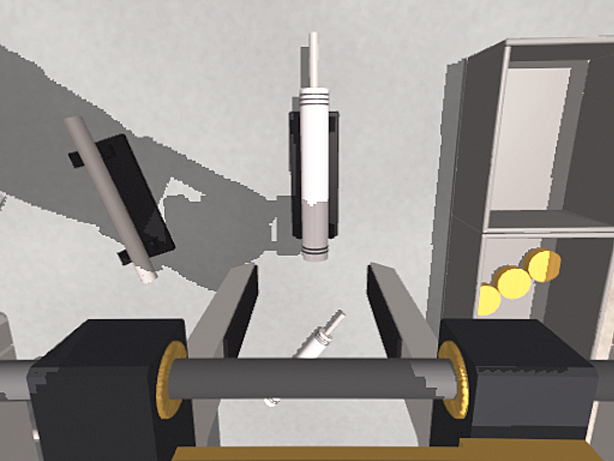

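Rod at (0.634,-0.300), parallel to y; in the image its barrel runs (314,90)–(316,258), between the open fingers' line. Now I'll descend and grip.

```bash
python3 -m creep '[[0.35,3.1,0,0],[0,0,-4,0],[0,0,-4,0],[0,0,-4,0],[0,0,-3,0],[0,0,-2.2,0],[0,0,-1.5,0],[0,0,-0.7,0],[0,0,0,0],[0,0,0,0]]'
python3 -m creep '[[0,0,0,0],[0,0,0,0],[0,0,0,0],[0,0,0,0],[0,0,0,0],[0,0,0,0],[0,0,1,0],[0,0,2,0],[0,0,3,0],[0,0,3,0]]' 1
python3 - <<'E'
from h import *
s=env.read_state();p=env.read_camera("wrist");T=wristT(s,p); save(p,"w4.png",k=1.2)
z=s["eef_pos"][2]-.006
for n in ["probe_mid","probe_tip"]:
    for r in env.spot_point(p,n): print(n,r["conf"],r["at"],np.round(atz(p,r["at"],z,T)-np.array(s["eef_pos"]),4))
E
```

```text
t: 11.15
eef_pos: [0.6349, -0.2999, 0.0475]
tool_rot: [3.14, 0.001, 1.564]
contact_force: [-0.5, -0.1, 0.3]
width: 0.599
t: 12.4
eef_pos: [0.6347, -0.2997, 0.1389]
tool_rot: [3.14, 0.001, 1.564]
contact_force: [0.2, 0.6, -3.0]
width: 0.27
probe_mid 0.91 [258.8, 248.0] [ 0.     -0.0013 -0.006 ]
probe_tip 0.65 [287.9, 331.9] [ 0.0173 -0.0571 -0.006 ]
```

```bash
python3 -m creep '[[-1.75,5.3,1,0],[-1.75,5.3,1,0],[-1.75,5.3,0,0],[-1.75,5.3,0,0],[-1.75,5.3,0,0],[-1.8,5.3,0,0],[-1.8,5.4,0,0],[-1.8,5.4,0,0],[0,0,0,0],[0,0,0,0]]'
python3 - <<'E'
from h import *
s=env.read_state();p=env.read_camera("wrist");T=wristT(s,p); save(p,"w5.png",k=1.2)
print(np.round(s["eef_pos"],4),s["tool_rot"][2],s["width"])
for n,z in dict(saddle=.055,cradle_axis=.055,anvil=.055,cradle_post=.066,probe_tip=.15).items():
    for r in env.spot_point(p,n): print(n,r["conf"],r["at"],np.round(atz(p,r["at"],z,T),4))
# expected saddle/anvil/plate-screw projections
print(np.round(proj(p,[[.493,.176,.055],[.493,.28,.055]],T)*1.2,0))
E
```

```text
t: 13.8
eef_pos: [0.4929, 0.126, 0.1558]
tool_rot: [-3.141, 0.0, 1.564]
contact_force: [0.9, -0.0, -2.6]
width: 0.271
[0.4929 0.126  0.1558] 1.5641693199412612 0.27061561208255946
cradle_post 0.68 [376.4, 205.1] [0.5898 0.1228 0.066 ]
[[311. 168.]
 [309.  -6.]]
```

View pics/w5.png

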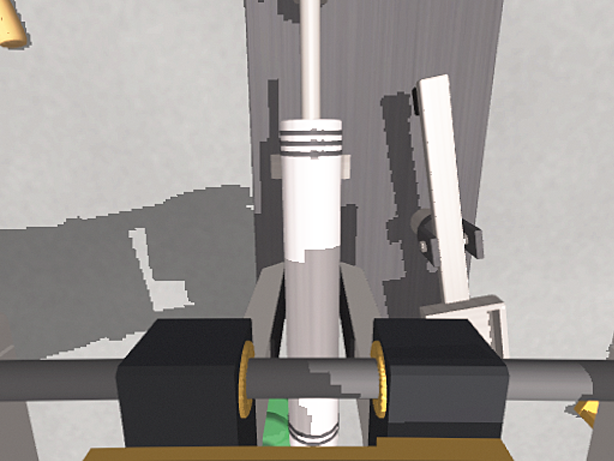

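The saddle shows under the rod: its horns at columns 271–350 (centre 310, row 167) match the predicted (311,168). The bar is clear on the right. Now I'll lower the rod.

```bash
python3 -m creep '[[0,0,-2,0],[0,0,-2,0],[0,0,-2,0],[0,0,-1.2,0],[0,0,-0.8,0],[0,0,-0.5,0],[0,0,-0.4,0],[0,0,-0.3,0],[0,0,0,0],[0,0,0,0]]'
```

```text
t: 15.35
eef_pos: [0.4931, 0.1263, 0.0646]
tool_rot: [3.141, -0.0, 1.564]
contact_force: [0.6, -0.0, -2.3]
width: 0.266
```

```bash
python3 -m creep '[[0,0,-0.1,0],[0,0,-0.1,0],[0,0,-0.05,0],[0,0,0,0],[0,0,0,0],[0,0,0,0],[0,0,0,0],[0,0,0,0],[0,0,0,0],[0,0,0,0]]'
```

```text
t: 16.6
eef_pos: [0.4931, 0.1264, 0.0629]
tool_rot: [3.141, -0.0, 1.564]
contact_force: [-7.1, -1.6, 12.8]
width: 0.273
```

Seated with 13 N contact. I'll release, then rise.

```bash
python3 -m creep '[[0,0,0,0],[0,0,0,0],[0,0,0,0],[0,0,0,0],[0,0,0,0],[0,0,1,0],[0,0,2,0],[0,0,3,0],[0,0,3,0],[0,0,3,0]]' -0.1
python3 -m creep '[[1.5,-3,3,0],[1.5,-3,2,0],[0,0,0,0],[0,0,0,0],[0,0,0,0],[0,0,0,0],[0,0,0,0],[0,0,0,0],[0,0,0,0],[0,0,0,0]]' 1
python3 - <<'E'
from h import *
s=env.read_state();p=env.read_camera("wrist");T=wristT(s,p); save(p,"w6.png",k=1.2)
print(np.round(s["eef_pos"],4),s["width"])
for n,z in dict(probe_mid=.055,probe_tip=.055,saddle=.055,cradle_axis=.055,anvil=.055,cradle_post=.066,tail_tray=.071).items():
    for r in env.spot_point(p,n): print(n,r["conf"],np.round(r["at"]),np.round(atz(p,r["at"],z,T),4))
E
```

```text
t: 17.85
eef_pos: [0.493, 0.1263, 0.1837]
tool_rot: [3.141, -0.0, 1.564]
contact_force: [0.1, 0.2, -0.0]
width: 0.55
t: 19.1
eef_pos: [0.523, 0.0663, 0.2319]
tool_rot: [-3.142, -0.0, 1.564]
contact_force: [0.8, -0.2, -0.6]
width: 0.006
[0.523  0.0663 0.2319] 0.005762919731869237
probe_mid 0.74 [227. 125.] [0.4896 0.1242 0.055 ]
saddle 0.72 [222.  69.] [0.4869 0.1792 0.055 ]
cradle_axis 0.59 [229. 123.] [0.4916 0.1268 0.055 ]
cradle_axis 0.54 [230. 122.] [0.4927 0.1279 0.055 ]
cradle_post 0.93 [322. 122.] [0.5871 0.1268 0.066 ]
tail_tray 0.59 [336. 189.] [0.6041 0.058  0.071 ]
```

View pics/w6.png

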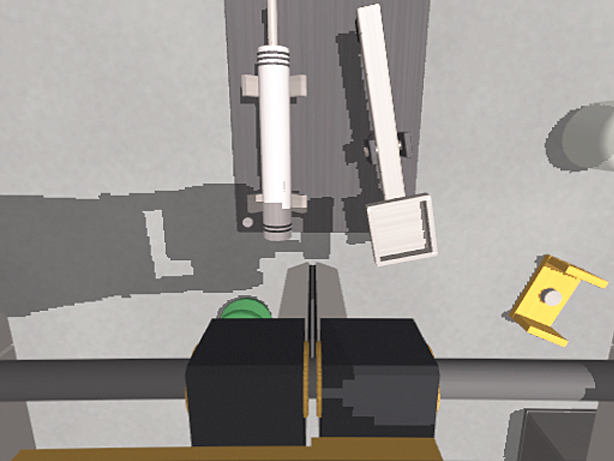

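The rod lies in both saddles: barrel rows 45–240, saddles at rows 86 and 202, stylus towards the anvil, and the rod is centred. Tray centre is at (400,230), about (0.602,0.057). Next I'll press the tail again.

```bash
python3 -m creep '[[3.9,-0.4,-3,0],[3.9,-0.5,-3,0],[0,0,-3,0],[0,0,-2,0],[0,0,-1.2,0],[0,0,-1,0],[0,0,-0.8,0],[0,0,-0.8,0],[0,0,-0.6,0],[0,0,0,0]]'
python3 -m creep '[[0,0,-0.5,0],[0,0,-0.2,0],[0,0,0,0],[0,0,0,0],[0,0,0,0],[0,0,0,0],[0,0,0,0],[0,0,0,0],[0,0,0,0],[0,0,0,0]]'
```

```text
t: 20.75
eef_pos: [0.6018, 0.0577, 0.0792]
tool_rot: [3.139, -0.001, 1.564]
contact_force: [-1.3, 2.5, 9.5]
width: 0.003
t: 22.0
eef_pos: [0.6021, 0.0578, 0.0729]
tool_rot: [3.138, -0.001, 1.564]
contact_force: [-2.0, 2.2, 10.7]
width: 0.004
```

```bash
python3 -m creep '[[1,0.3,-0.3,0],[1,0.45,0,0],[0.9,0.6,0,0],[0.8,0.75,0,0],[0.65,0.85,0,0],[0.5,0.95,0,0],[0.35,1.05,0,0],[0.15,1.05,0,0],[0,0.95,0,0],[0,0.7,0,0]]'
python3 - <<'E'
from h import *
s=env.read_state();p=env.read_camera("wrist");T=wristT(s,p); save(p,"w7.png",k=1.2)
print(np.round(s["eef_pos"],4),s["contact_force"])
for n,z in dict(probe_mid=.055,tail_tray=.044,cradle_post=.066,nose_pad=.09).items():
    for r in env.spot_point(p,n): print(n,r["conf"],np.round(r["at"]),np.round(atz(p,r["at"],z,T),4))
E
```

```text
t: 23.25
eef_pos: [0.6562, 0.1334, 0.07]
tool_rot: [3.137, 0.001, 1.564]
contact_force: [3.8, -8.5, 8.1]
width: 0.003
[0.6562 0.1334 0.07  ] [ 3.83167552 -8.52457146  8.07733314]
cradle_post 0.98 [134. 262.] [0.5859 0.1256 0.066 ]
```

View pics/w7.png

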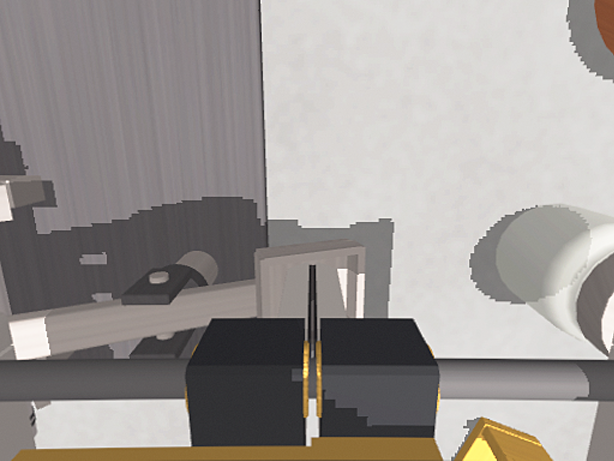

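The side force of −8.5 N shows the bar against its stop. I'll let the nose down, back off and check.

```bash
python3 -m creep '[[0,0.1,0.3,0],[0,0,0.4,0],[0,0,0.5,0],[0,0,0.5,0],[0,0,0.5,0],[0,-0.4,0.8,0],[0,-0.4,2,0],[0,0,4,0],[0,0,5,0],[-0.5,-2,5,0]]'
python3 -m creep '[[-2,-5,3,0],[-2,-3,2,0],[-2,0,0,0],[-2,0,0,0],[0,0,0,0],[0,0,0,0],[0,0,0,0],[0,0,0,0],[0,0,0,0],[0,0,0,0]]'
python3 - <<'E'
from h import *
s=env.read_state();p=env.read_camera("wrist");T=wristT(s,p); save(p,"w8.png",k=1.2)
print(np.round(s["eef_pos"],4),np.round(s["contact_force"],1))
for n,z in dict(probe_mid=.055,probe_tip=.055,tail_tray=.057,cradle_post=.066,nose_pad=.068,anvil=.055).items():
    for r in env.spot_point(p,n): print(n,r["conf"],np.round(r["at"]),np.round(atz(p,r["at"],z,T),4))
E
```

```text
t: 24.75
eef_pos: [0.6492, 0.1071, 0.2608]
tool_rot: [3.141, -0.0, 1.565]
contact_force: [-0.7, -1.0, -0.9]
width: 0.005
t: 26.0
eef_pos: [0.5696, 0.0268, 0.3079]
tool_rot: [-3.141, -0.0, 1.564]
contact_force: [1.2, 0.3, 0.1]
width: 0.009
[0.5696 0.0268 0.3079] [1.2 0.3 0.1]
probe_mid 0.68 [198.  88.] [0.494  0.1264 0.055 ]
probe_mid 0.58 [ 94. 382.] [ 0.3001 -0.3228  0.055 ]
probe_tip 0.31 [192.  86.] [0.4857 0.1284 0.055 ]
tail_tray 0.57 [330.  86.] [0.6577 0.1271 0.057 ]
cradle_post 0.63 [272.  89.] [0.586  0.1236 0.066 ]
nose_pad 0.65 [191.  86.] [0.4879 0.1274 0.068 ]
```

View pics/w8.png

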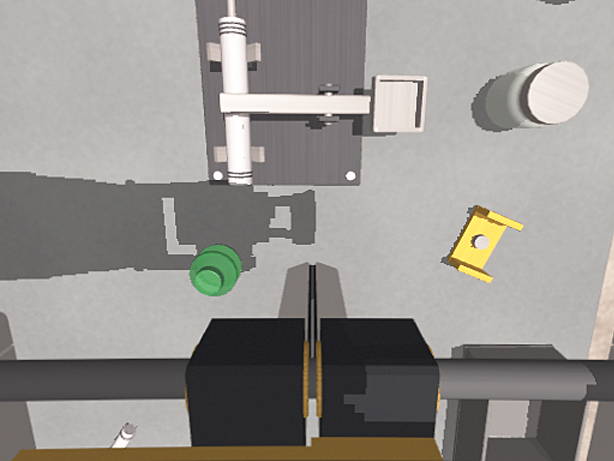

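The bar lies square across the rod at its stop. The nose is at (228,103) on the barrel, which is centred on both saddles, and the insulator is untouched. I'll hand in.

```bash
python3 -c "
from plant import env
print(env.hand_in(), env.read_state()['t'])"
```

```text
the job is handed in; nothing more can be done
the job is handed in; nothing more can be done
```

I set the probe rod up as asked and handed the job in at about 26 s of the 72 s allowed. `hand_in` gives no verdict, so what follows is from my own checks.

**What I did:** I pressed the tail tray with closed fingertips and turned the bar out to its far stop (about 1.4 rad). Then I picked the fat rod from its rest, laid it in the saddles and released it. I pressed the tail again, swung the bar back until it pushed about 8.5 N against its stop, and let the nose down.

**Last checks:**
- **Rod:** the final wrist picture shows it in both saddles, stylus to the anvil. The middle measured (0.494, 0.126), against my estimate of (0.493, 0.126) for the cradle axis.
- **Bar:** it lies square across the rod, at a swivel of about 0, with the nose on the barrel.
- **Robot:** the gripper was clear of everything.

**Doubtful or not checked:**
- The network's last `probe_tip` report was wrong: low confidence (0.31), at the nose. I judged the stylus direction from the picture instead.
- The clamp force and rocker angle could not be measured directly.
- I did not measure the drift, insulator and wrench again at the end. The insulator looks untouched in the last picture, and the arm touched none of the three.

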